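Clamp a casting and lock the jaw with the push-to-turn dial

ROBOT

A 7-joint arm with a two-finger parallel gripper is mounted at the origin on a cart in front of the work surface, level with it; the furniture and walls round the work are solid. World frame = base frame: x ahead of the robot, y to its left, z up, the work surface at z = 0. Lengths are in mm, angles in rad, forces in N, time in s.
With the tool pointing down it reaches from about 400 to 875 mm from the base axis. Payload 4.4 kg.
Tool frame: the origin (TCP) lies at the very end of the fingers, on their centre line; the grasp point (between the pads) lies 19 mm behind it; z points along the fingers, x is the direction in which the jaws open and shut, and the axes are right-handed (so a half turn about z gives the same grasp; the last joint's range is limited). The gripper opens to 85 mm and grips with 20 to 120 N. Pads are 22 mm wide; open, the fingers measure 114 mm over their backs; the gripper's body (76 mm by 85 mm) begins 54 mm behind the grasp point. The pads swing forward as they close: fully open they stand 13 mm farther back than shut.
Start: joints at [1.121, 0.628, 0.038, 1.517, -0.027, 0.996, -0.02], TCP at [243.42, -602.715, 195.713] pointing down, gripper open.
Joint ranges: [-3.06, 3.06], [-0.37, 2.12], [-1.25, 1.32], [0.18, 2.47], [-1.1, 4.24], [0.23, 1.98], [-2.94, 2.94]. Speed limits (rad/s): [2.57, 2.57, 3.14, 3.14, 3.14, 3.14, 3.14].

INTERFACE

Orientations are given as [roll, pitch, yaw] about the fixed x, y, z axes, in that order (R = Rz(yaw) Ry(pitch) Rx(roll)).
In Python, from cell import ctrl, get_image, job, models gives the robot as it stands.
- The arm moves only by the tool move_arm, never from a script. Its argument "moves" is a list that holds one entry, the list of rows, each a list of 6 numbers: the shift along the tool's x, y, z in m, then the turn, a rotation vector about the tool's x, y, z in rad. A call has 1 to 20 rows; each row is the pose to reach, as a shift and turn from the pose commanded when the call began, along the tool's axes at that moment; what a row does not reach only later rows make up. A row lasts 1/8 s, in which the tool goes at most 62.5 mm and 10.7 degrees, less where a joint would pass 70% of its speed; a pose out of reach is approached as far as the arm can. A call with a gripper value outside its range is refused whole. "jaw" is the opening, from 0 (shut) to 1 (fully open), set as the call begins (left out, the last holds). The fingers move at their own pace and stop on an object; the grip force is fixed at half the most. Time passes only in rows, so rows that repeat a pose let the fingers close. It gives the time, the measured TCP pose, the force and the opening at its end, in the units of the state.
- ctrl.read_state(): the state, without advancing time (a new reading comes with each control period).
- get_image(name): name is "scene" or "top"; returns a dict with "color" (420x560x3 uint8, blue, green, red), "fov_y" (degrees; the focal length in pixels is half the picture's height over the tangent of half this angle, whatever the lens; pixels are square), "cx", "cy" (the principal point, pixels), "k1" (the pictures are not rectified: a ray, as slopes to the right and down, at radius r is drawn at 1 + k1 r^2 times it, then the intrinsics apply), "origin" and "orientation" of the camera in the world. Camera axes: x right, y up, looking along -z (the intrinsics and any distortion apply to the point x, -y, -z); pixel columns grow to the right and rows downward; lengths in mm; the calibration is good to about 2 mm. A picture is of the moment at which its call begins. There is no depth.
- job.finish_job(): hands the job in, once; it reports no verdict.
Trained networks look in the newest picture that a camera, given by its name, has taken for a name from the list of things; names that differ only in an ending like _2 or _b are one class to them, and where a whole thing is asked for, a point or a joint stands for the part that bears it (a point fixed in the world has none). Each returns a list of dicts, best first, with "score" (0 to 1); they miss things now and then, are a little off and sometimes report something else, mostly with a low value. They report only what shows in the picture. A call takes as long as a camera call.
- models.cut_out(camera, thing): "pixels" (420x560 bool, what is visible of it) and "uv" ([column, row] in pixels, amid what is visible of it).
- models.place_of(camera, thing): "uv" ([column, row] in pixels: a listed point, or the origin of a listed thing).
The state is a dict: "clock": time; "qpos": joint angles; "qd": joint speeds; "tau": joint torques, N m; "eef_pos": TCP position; "tool_rot": TCP orientation; "force": force on the tool from outside, world axes, zero at the start; "torque": the same for the moment, N m; "width": finger opening in mm.
Only numpy, scipy, OpenCV 4.12 (cv2) and the standard library are available. Lean on these libraries where they do the work, as an engineer would, in place of code of your own. Each camera call takes 0.05 s, during which the arm holds its last target.

TASK

Clamp the casting for trimming: push the fixture's sliding jaw home until the casting sits square and tight against the fixed jaw, then press the black dial in, turn it clockwise to the bar mark so that its steel lug swings in behind the jaw's tail bar, and let the dial spring back up so that it is locked. Leave the other things on the bench where they are.

Things in the scene. Friction and masses are not known exactly. Their poses are not given: they have to be found in the camera images.
- fixture: Fixed clamping fixture: base plate 150 (x) x 315 (y) mm, 26 mm thick. Origin 14 mm above the bench (12 mm below the plate's top), mid-width, 165 mm from its +y edge. Along its y: black dial (axis x 0, y -85 mm), sliding jaw, casting, fixed jaw (face y +140 mm). All x, y and heights told are in this frame, from this origin.
- jaw_push (a point): Middle (65 mm high) of the pushing face of the sliding jaw's upright steel push plate, the face that looks to -y, towards the dial. Plate 60 mm wide (x), 12 mm thick, up to 85 mm high; the jaw block below it is 43 mm high. Axes as the fixture's: push along +y.
- jaw (a joint): Travel of the sliding jaw in m: 0 fully open, growing as it closes along the fixture's +y; 0.045 when it holds the casting square against the fixed jaw, which stops it. Starts at 0.008 to 0.028. About 3 N of friction; it stays where it is left.
- tail_end (a point): End of the jaw's tail bar (14 mm wide, x +52 to +66 mm, up to 38 mm high), which runs from the jaw back beside the dial and moves with the jaw; it passes under a fixed bracket 45 mm high (x +45 to +74, y -8 to +14 mm).
- casting_mid (a point): Centre (half-way up) of the casting to be clamped: cast aluminium housing half, an open tray 60 x 110 x 28 mm, about 0.14 kg, lying loose on the base plate between the jaws, up to 8 degrees askew. Its own y axis runs along its 110 mm length, which lies across the jaw's travel.
- work_seat (a point): Where the centre of the casting is when it sits tight against the fixed jaw (0, +110, 26 mm in the fixture's frame; its place along x does not matter). Axes as the fixture's.
- dial_centre (a point): Point on the dial's upright axis at the top of its round skirt while the dial is up (54 mm high). Fixed; axes as the fixture's. Black skirt 84 mm across, 8 mm thick, under it a grey housing 34 mm high with two raised marks on the -x and -y sides: a round stud (unlocked) and a bar (locked).
- bar_top (a point): Middle of the top of the dial's grip bar (82 mm high while up); turns and sinks with the dial. Bar 16 mm wide, 74 mm long through the axis, 28 mm high above the skirt. Its pointed nose, with a white line, points along this point's -x: at dial angle 0 that is 60 degrees round from the fixture's -x towards its -y, locked it is the fixture's -x.
- lug_tip (a point): Outer end of the steel lug (18 mm wide, up to 52 mm high) that sticks out 70 mm from the dial's axis and turns with the dial. Unlocked it points along about the fixture's +y, towards the jaw; locked it has swung 60 degrees towards +x, in behind the end of the tail bar with 2 mm of play. Unless the jaw is home (travel over 0.043) the side of the tail bar blocks it.
- lock_mark (a point): The raised bar mark (20 x 7 mm) on the dial's housing, 58 mm from the dial's axis, at which the nose of the grip bar points when locked.
- dial (a joint): Dial angle in rad, growing clockwise seen from above: 0 nose at the round stud (unlocked, start), 1.047 nose at the bar mark (locked). End stops at -0.05 and 1.10. While up, a key in a notch holds it within 0.04 of either position. Pressed in over 8 mm it turns (0.04 N m). Let go between the positions it stays in; within 0.08 of one it springs up into the notch.
- press (a joint): How far the dial is pressed in (downwards) in m: 0 up, 0.010 fully in. Its spring takes about 5 N to start and 8.5 N fully in; it may be pressed anywhere on its skirt or bar.
- block_b: Clamp block (dark block with steel clip, 24 x 59 x 27 mm) on the bench beyond the fixture, on the dial's side; to be left alone. Origin: centre of its underside.
- block_c: Clamp block (25 x 52 x 21 mm) on the bench beside the dial's end of the fixture; to be left alone. Origin: centre of its underside.
- block_f: Clamp block (26 x 64 x 29 mm) on the bench to the left of the fixture; to be left alone. Origin: centre of its underside.

How it is judged:
By the outcome, as a careful person would: the job done as asked, in the order asked, and still so for the second after the job is handed in, with the robot touching nothing.
It also fails if it takes over 45 s, if anything falls off the work surface, if the arm or the gripper's body presses on something with over 40 N, if the wrist force passes 120 N, or if a joint passes its speed limit or range.

## Working session

There is one attempt and no reset: what is moved stays moved. The work goes in short steps, Python scripts to look and compute and a tool call to move; the robot and the scene stay as the last step left them, time stands still between calls to the robot, and variables do not carry over. Pictures are saved under pics/ and viewed, and the job is handed in when it is done.

Besides the shell and the picture viewer there is one more tool, called after "Request:" as name([rows], argument=value, ...), one row to a line, values as JSON. move_arm: Moves the arm, as the interface text tells. Its arguments: {"type":"object","properties":{"moves":{"type":"array","items":{"type":"array","items":{"type":"array","items":{"type":"number"}}}},"jaw":{"type":"number"}},"required":["moves"]}

```bash
mkdir -p pics; ls; cat > h.py <<'E'
import numpy as np, cv2
from cell import ctrl,get_image,job,models
from scipy.spatial.transform import Rotation as R
def cam(im):
    o=np.array(im["origin"],float); q=im["orientation"]
    q=np.array(q,float)
    M=R.from_euler('xyz',q).as_matrix() if q.size==3 else (q.reshape(3,3) if q.size==9 else None)
    f=210/np.tan(np.radians(im["fov_y"])/2)
    return o,M,f
def ray(im,uv):
    o,M,f=cam(im); d=np.array([(uv[0]-im["cx"])/f,(uv[1]-im["cy"])/f]); s=d.copy()
    for _ in range(50): s=d/(1+im["k1"]*(s@s))
    return o,M@np.array([s[0],-s[1],-1])
def atz(im,uv,z):
    o,d=ray(im,uv); return o+d*(z-o[2])/d[2]
def proj(im,p):
    o,M,f=cam(im); c=M.T@(np.array(p,float)-o); s=np.array([c[0],-c[1]])/-c[2]
    s=s*(1+im["k1"]*(s@s)); return np.array([im["cx"]+f*s[0],im["cy"]+f*s[1]])
E
python3 - <<'E'
from h import *
for n in("scene","top"):
    im=get_image(n); cv2.imwrite(f"pics/{n}0.png",im["color"])
    print(n,{k:v for k,v in im.items() if k!="color"})
    for t in "fixture jaw_push tail_end casting_mid dial_centre bar_top lug_tip lock_mark work_seat block_b block_c block_f".split():
        print(t,[(np.round(r["uv"],1).tolist(),round(r["score"],2)) for r in models.place_of(n,t)][:3])
print(ctrl.read_state())
E
```

```text
pics
scene {'fov_y': 56.37104728896735, 'cx': 271.8465718700393, 'cy': 207.05021127383696, 'k1': -0.024622727466500304, 'origin': array([ 159.41862133, -295.91974873,  645.82000875]), 'orientation': array([ 0.86477512, -0.01280424, -0.76522927])}
fixture [([252.9, 224.9], 0.83)]
jaw_push []
tail_end [([292.7, 218.4], 0.66)]
casting_mid [([215.0, 204.9], 0.89)]
dial_centre [([284.7, 229.4], 0.98), ([218.7, 204.5], 0.48)]
bar_top [([287.1, 214.0], 0.71)]
lug_tip [([256.8, 222.6], 0.73), ([284.4, 217.5], 0.38)]
lock_mark [([270.4, 248.3], 0.9)]
work_seat [([211.6, 202.8], 0.68)]
block_b [([287.2, 337.5], 0.76), ([235.0, 202.1], 0.64), ([368.5, 253.7], 0.58)]
block_c [([287.2, 337.5], 0.76), ([235.0, 202.1], 0.64), ([368.5, 253.7], 0.58)]
block_f [([287.2, 337.5], 0.76), ([235.0, 202.1], 0.64), ([368.5, 253.7], 0.58)]
top {'fov_y': 52.277825553036266, 'cx': 281.02826736647813, 'cy': 208.22547468145882, 'k1': -0.1089113745547238, 'origin': array([457.38143643, 155.76570339, 937.67526785]), 'orientation': array([ 0.16724059,  0.02842903, -1.56002705])}
fixture [([270.7, 215.8], 0.63)]
jaw_
[... 532 characters left out ...]
 0.73)]
{'clock': 1.3, 'qpos': array([ 1.12119594,  0.62842721,  0.03847536,  1.51741025, -0.026994  ,
        0.9962991 , -0.0199698 ]), 'qd': array([ 1.90992880e-03, -1.12269607e-03, -1.99385215e-03, -8.75422976e-06,
        1.03095713e-03, -1.45333554e-03, -1.03205422e-03]), 'tau': array([ 4.22055782e-04, -5.63274372e+01,  1.22538161e+00, -1.93779552e+01,
        1.08500777e-02,  1.75083202e-03, -4.24842625e-06]), 'eef_pos': array([ 243.43011648, -602.69993454,  195.69203621]), 'tool_rot': array([-3.14154883e+00,  2.71505244e-05, -1.18696779e+00]), 'force': array([-0.52298346,  0.74560144,  1.05252232]), 'torque': array([-0.02273831, -0.00667211,  0.01910173]), 'width': 85.38722560594606}
```

```bash
python3 - <<'E'
import cv2
a=cv2.imread("pics/top0.png"); cv2.imwrite("pics/top0c.png",cv2.resize(a[110:320,150:430],None,fx=2.85,fy=2.85,interpolation=cv2.INTER_CUBIC))
E
```

```text
(no output)
```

View pics/scene0.png

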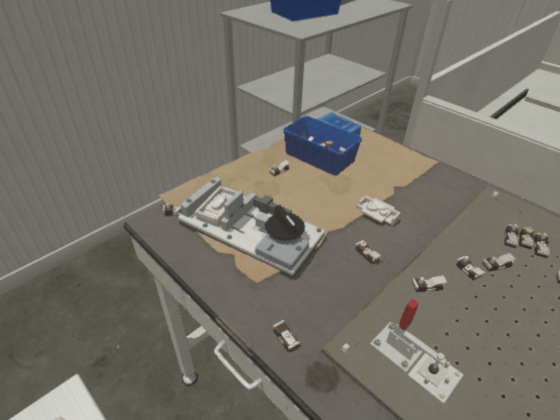

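View pics/top0.png

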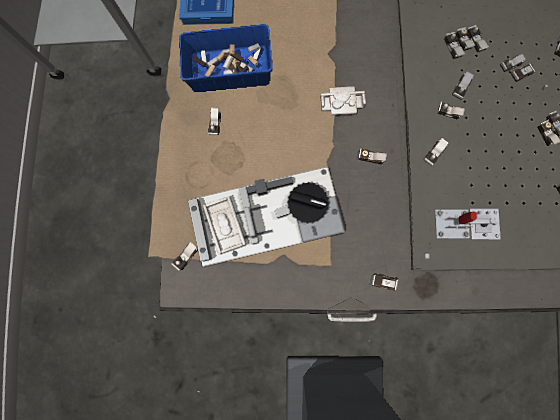

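View pics/top0c.png

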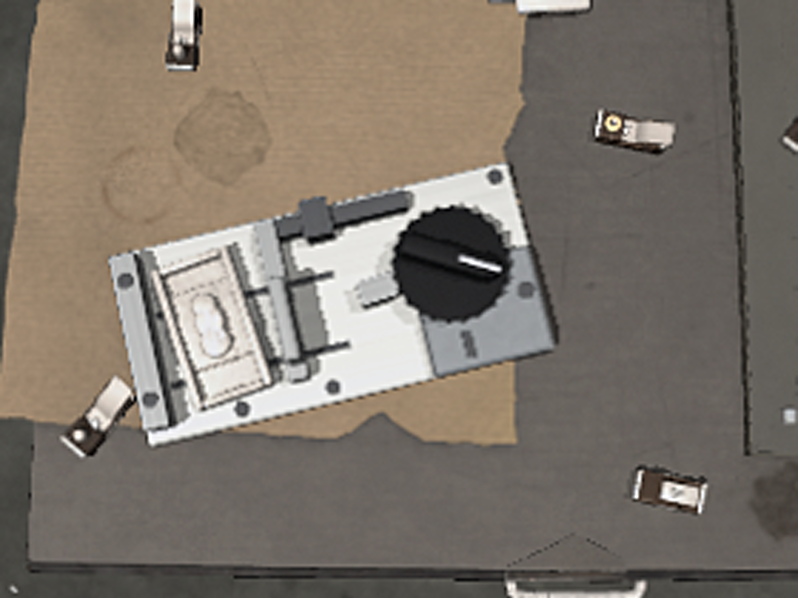

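```bash
python3 - <<'E'
from h import *
from scipy.optimize import least_squares
im=get_image("top"); sc=get_image("scene")
c=np.array([[110,258],[510,163],[556,348],[150,445]])/2.85+[150,110]
P=np.array([[75,165],[75,-150],[-75,-150],[-75,165]])
W=[atz(im,u,26) for u in c]; print(np.round(W))
for i in range(4): print(np.linalg.norm(W[i]-W[(i+1)%4]))
def tf(p,xyz):
    c,s=np.cos(p[2]),np.sin(p[2]); return np.array([p[0]+c*xyz[0]-s*xyz[1],p[1]+s*xyz[0]+c*xyz[1],14+xyz[2]])
def res(p): return np.concatenate([tf(p,(*q,12))[:2]-w[:2] for q,w in zip(P,W)])
r=least_squares(res,[W[0][0],W[0][1],.2]); print("top",r.x,np.round(r.fun,1))
p=r.x
print("dial",atz(im,[308.1,200.5],68),tf(p,(0,-85,54)))
print("dial scene",atz(sc,[284.7,229.4],68))
print("mark scene",proj(sc,tf(p,(-58,-85,36))),"net 270.4,248.3; top",proj(im,tf(p,(-58,-85,36))))
for z in(65,):print("push",atz(im,[256.5,221.4],14+z))
for t in ((0,-85,54),(75,165,12),(75,-150,12),(-75,-150,12),(-75,165,12)):
    print(t,proj(im,tf(p,t)),proj(sc,tf(p,t)))
np.save("p.npy",p)
for q,col in (((0,-85,54),(0,0,255)),):
    pass
for n,i in(("t",im),("s",sc)):
    a=cv2.resize(i["color"],None,fx=4,fy=4,interpolation=cv2.INTER_CUBIC)
    pts=[(x,y,12) for x,y in P]+[(-58,-85,36)]+[(42*np.cos(t),-85+42*np.sin(t),54) for t in np.arange(0,6.28,.4)]+[(52,140,40),(-52,140,40),(45,-8,45),(74,-8,45),(45,14,45),(74,14,45)]
    for q in pts:
        u=proj(i,tf(p,q)); cv2.circle(a,tuple(int(v) for v in (u+.5)*4),3,(0,0,255),-1)
    o=(150*4,150*4) if n=="t" else (160*4,160*4)
    cv2.imwrite(f"pics/fit_{n}.png",a[o[1]:o[1]+480,o[0]:o[0]+800])
E
```

```text
[[627. 386.  26.]
 [703.  79.  26.]
 [560.  46.  26.]
 [485. 350.  26.]]
316.50023112376863
146.76140166679642
313.00053346149946
147.04904463102773
top [5.95481323e+02 2.07902204e+02 2.42759846e-01] [ 1.6 -0.2  1.3  1.2 -1.4 -1.5 -1.6  0.5]
dial [620.4971949  126.31510421  68.        ] [615.9138324  125.39455291  68.        ]
dial scene [603.41074323 116.11288118  68.        ]
mark scene [271.2805489  246.61866037] net 270.4,248.3; top [314.92980839 230.86278382]
push [574.71557424 231.25298944  79.        ]
(0, -85, 54) [308.54626213 202.68581674] [285.71992345 224.49445109]
(75, 165, 12) [188.73666022 199.78986728] [217.47593837 184.18231071]
(75, -150, 12) [328.38174459 166.61311599] [326.18361577 229.72929188]
(-75, -150, 12) [345.79663907 232.74509495] [293.59006042 272.40191282]
(-75, 165, 12) [202.37170737 266.88271006] [177.97662259 216.27895165]
```

View pics/fit_t.png

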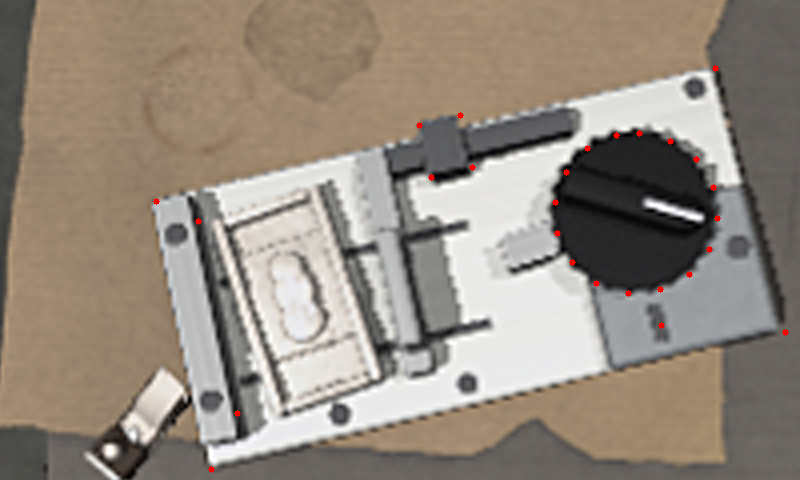

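View pics/fit_s.png

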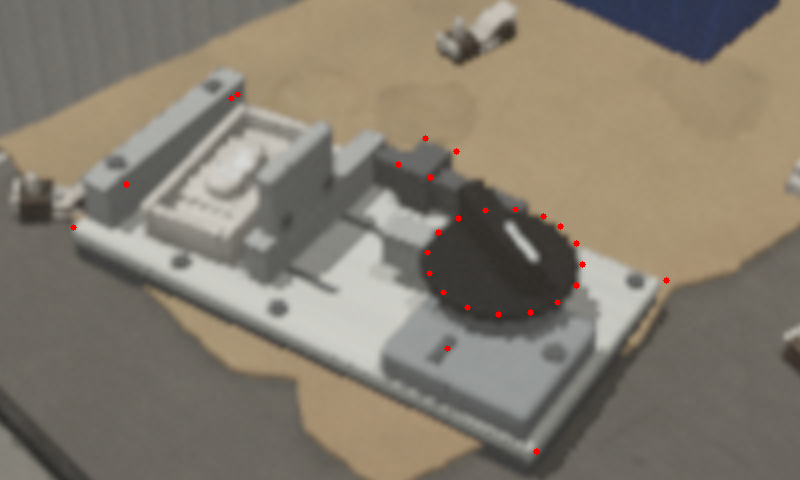

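```bash
cat >> h.py <<'E'
p=np.array([595.,208.3,.243])
def tf(xyz,p=p):
    c,s=np.cos(p[2]),np.sin(p[2]); return np.array([p[0]+c*xyz[0]-s*xyz[1],p[1]+s*xyz[0]+c*xyz[1],14+xyz[2]])
def inv(w,p=p):
    c,s=np.cos(p[2]),np.sin(p[2]); d=np.array(w)[:2]-p[:2]; return np.array([c*d[0]+s*d[1],-s*d[0]+c*d[1],w[2]-14])
def row(w,yaw,cur=None):
    st=ctrl.read_state()
    P,M=(np.array(st["eef_pos"]),R.from_euler('xyz',st["tool_rot"]))
    T=R.from_euler('xyz',[np.pi,0,yaw])
    return np.round(np.r_[M.inv().apply(np.array(w)-P)/1000,(M.inv()*T).as_rotvec()],4).tolist()
def dump():
    st=ctrl.read_state(); print("t",st["clock"],"fix",np.round(inv(st["eef_pos"]),1),"rot",np.round(st["tool_rot"],3),"F",np.round(st["force"],1),"Ffix",np.round(R.from_euler('z',-p[2]).apply(st["force"]),1),"T",np.round(st["torque"],2),"w",round(st["width"],1),"q",np.round(st["qpos"],2))
E
python3 - <<'E'
from h import *
im=get_image("top")
for u in [(408,240),(412,285),(418,335)]:
    uv=(np.array(u)+600)/4-.5; print(inv(atz(im,uv,14+85)))
dump()
print(row(tf((0,-12,125)),.243), row(tf((0,-12,125))+[0,0,80],.243))
E
```

```text
[ 8.42510101 30.5361653  85.        ]
[-14.11420886  33.55923874  85.        ]
[-39.10980561  36.1492496   85.        ]
t 1.45 fix [-536.4 -702.6  181.7] rot [-3.142 -0.    -1.187] F [-0.1  0.5 -0.5] Ffix [ 0.   0.5 -0.5] T [ 0.06 -0.03 -0.02] w 85.3 q [ 1.12  0.63  0.04  1.52 -0.03  1.   -0.02]
[-0.6085, -0.628, 0.0567, 0.0, -0.0, -1.4301] [-0.6085, -0.628, -0.0233, 0.0, -0.0, -1.4301]
```

Request:
move_arm([
  [[-0.0,-0.0,-0.025,0,0,0],[-0.6085,-0.628,-0.0233,0,0,-1.43],[-0.6085,-0.628,-0.0233,0,0,-1.43],[-0.6085,-0.628,-0.0233,0,0,-1.43],[-0.6085,-0.628,-0.0233,0,0,-1.43],[-0.6085,-0.628,-0.0233,0,0,-1.43],[-0.6085,-0.628,-0.0233,0,0,-1.43],[-0.6085,-0.628,-0.0233,0,0,-1.43],[-0.6085,-0.628,-0.0233,0,0,-1.43],[-0.6085,-0.628,-0.0233,0,0,-1.43],[-0.6085,-0.628,-0.0233,0,0,-1.43],[-0.6085,-0.628,-0.0233,0,0,-1.43],[-0.6085,-0.628,-0.0233,0,0,-1.43],[-0.6085,-0.628,-0.0233,0,0,-1.43],[-0.6085,-0.628,-0.0233,0,0,-1.43],[-0.6085,-0.628,-0.0233,0,0,-1.43],[-0.6085,-0.628,-0.0233,0,0,-1.43],[-0.6085,-0.628,-0.0233,0,0,-1.43]],
], jaw=0)

```text
clock: 3.7
eef_pos: [597.9, 194.3, 219.0]
tool_rot: [3.14, 0.001, 0.24]
force: [-0.5, -0.6, 0.3]
width: 0.1
```

```bash
python3 - <<'E'
from h import *
dump()
print(row(tf((0,-2,100)),.243))
E
```

```text
t 3.7 fix [ -0.6 -14.3 205. ] rot [3.14e+00 1.00e-03 2.40e-01] F [-0.5 -0.6  0.3] Ffix [-0.7 -0.5  0.3] T [ 0.01 -0.    0.02] w 0.1 q [-0.11  0.6  -0.42  1.54  0.27  1.05 -0.36]
[0.0006, -0.0124, 0.105, 0.0014, 0.0005, -0.0026]
```

Request:
move_arm([
  [[0,-0.008,0.06,0,0,0],[0,-0.008,0.1,0,0,0],[0,-0.008,0.125,0,0,0],[0,-0.008,0.125,0,0,0]],
])

```text
clock: 4.2
eef_pos: [594.6, 201.9, 92.4]
tool_rot: [3.14, 0.004, 0.241]
force: [0.1, -0.7, 0.0]
width: 0.1
```

```bash
python3 - <<'E'
from h import *
dump()
for n in("top","scene"):
    i=get_image(n)
    a=cv2.resize(i["color"],None,fx=4,fy=4,interpolation=cv2.INTER_CUBIC)
    o=(150*4,130*4) if n=="top" else (160*4,140*4)
    cv2.imwrite(f"pics/a_{n}.png",a[o[1]:o[1]+560,o[0]:o[0]+800])
E
```

```text
t 4.2 fix [-1.9 -6.1 78.4] rot [3.14  0.004 0.241] F [ 0.1 -0.7  0. ] Ffix [-0.1 -0.7  0. ] T [-0.05 -0.05 -0.06] w 0.1 q [-0.15  0.74 -0.37  1.66  0.35  0.8  -0.43]
```

View pics/a_scene.png

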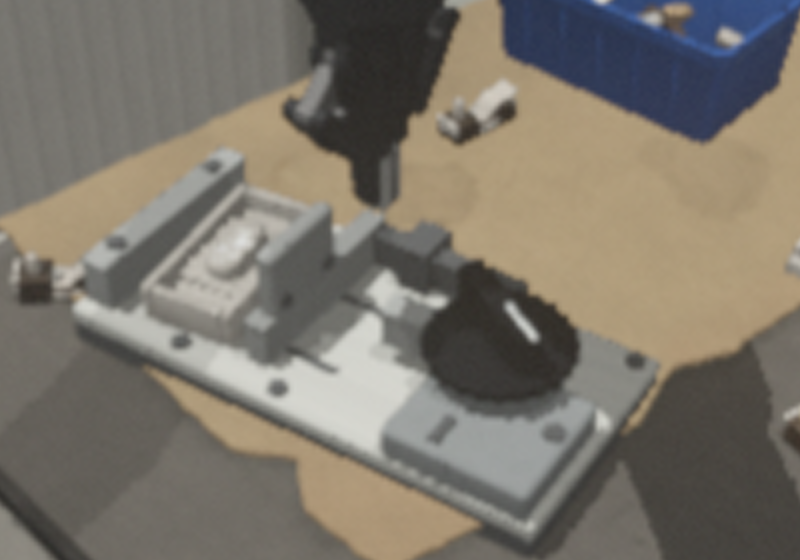

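View pics/a_top.png

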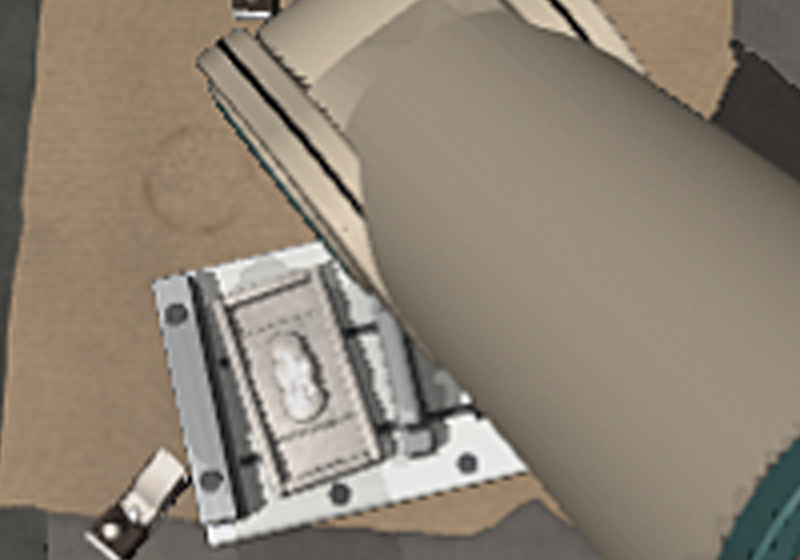

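```bash
python3 - <<'E'
from h import *
dump()
i=get_image("scene")
st=ctrl.read_state()
print(proj(i,st["eef_pos"]), "seen ~253,190")
print(inv(atz(i,[253.2,190.2],st["eef_pos"][2])))
# plate top corners seen in a_scene: near-left(262,262)?, far (330,205)
for u in [(262,265),(283,272),(330,207),(318,200)]: print(u,inv(atz(i,((u[0]+640)/4-.5,(u[1]+560)/4-.5),14+85)))
for x in(-30,30): print(proj(i,tf((x,30,85)))*4-[638,558],proj(i,tf((x,30,43)))*4-[638,558])
E
```

```text
t 4.3 fix [ 0.6 -4.9 81.1] rot [ 3.142e+00 -1.000e-03  2.410e-01] F [-0.1  0.7  0.5] Ffix [0.1 0.7 0.5] T [ 0.01 -0.04 -0.01] w 0.4 q [-0.15  0.74 -0.37  1.66  0.35  0.8  -0.43]
[254.68961732 201.39408591] seen ~253,190
[32.31753459 20.72065825 81.67796223]
(262, 265) [-49.30984827  38.45894787  85.        ]
(283, 272) [-47.79551272  25.50526367  85.        ]
(330, 207) [11.86022919 37.23168304 85.        ]
(318, 200) [13.3705864  46.65310413 85.        ]
[296.04030446 251.28003168] [299.82831877 308.74151128]
[358.92212466 194.80329718] [360.68132509 251.51261933]
```

```bash
python3 - <<'E'
from h import *
i=get_image("scene"); a=i["color"]; b=cv2.imread("pics/scene0.png")
sl=np.s_[150:225,210:300]
z=lambda m:cv2.resize(m[sl],None,fx=8,fy=8,interpolation=cv2.INTER_NEAREST)[:,:]
A=z(a)
u=(proj(i,ctrl.read_state()["eef_pos"])-[210,150]+.5)*8
cv2.circle(A,tuple(int(v) for v in u),4,(0,0,255),-1)
cv2.imwrite("pics/z1.png",A)
d=cv2.absdiff(a,b).max(2); cv2.imwrite("pics/z2.png",z(np.clip(d*4,0,255).astype('uint8')))
E
```

```text
(no output)
```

View pics/z1.png

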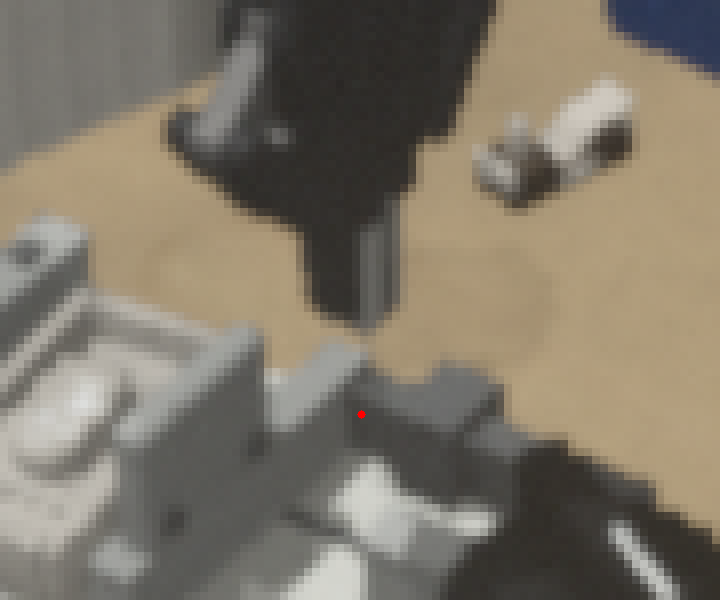

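View pics/z2.png

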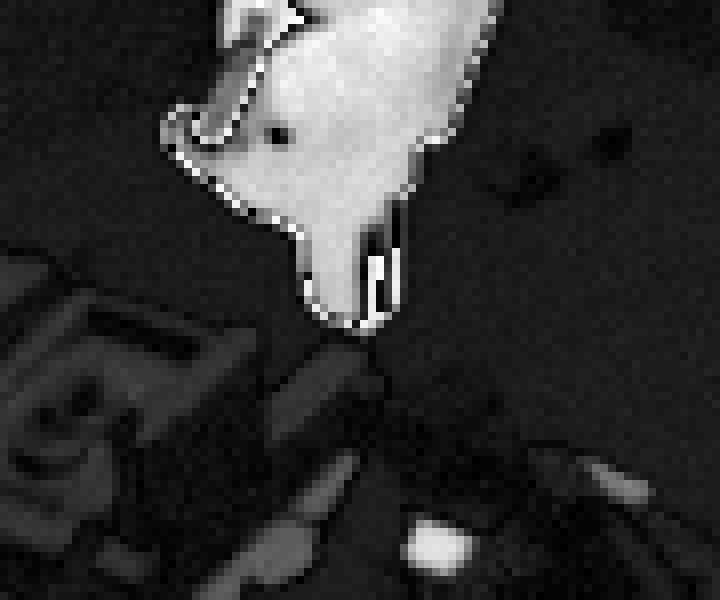

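```bash
python3 - <<'E'
from h import *
i=get_image("top"); s=get_image("scene")
def T(u,h): return np.round(inv(atz(i,((u[0]+600)/4-.5,(u[1]+600)/4-.5),14+h)),1)
def S(u,h): return np.round(inv(atz(s,((u[0]+640)/4-.5,(u[1]+640)/4-.5),14+h)),1)
print("plate top ends",T((395,231),85),T((408,345),85))
print("block ends",T((375,150),43),T((418,370),43))
print("net push",inv(atz(i,[256.5,221.4],79)))
print("scene plate", S((262,185),85),S((330,123),85))
print("bracket scene",S((376,150),45),S((450,153),45))
print("bracket top",T((419,124),45),T((470,168),45))
# two-view triangulation of plate top far/near corners
def tri(ut,us):
    o1,d1=ray(i,((ut[0]+600)/4-.5,(ut[1]+600)/4-.5));o2,d2=ray(s,((us[0]+640)/4-.5,(us[1]+640)/4-.5))
    t=np.linalg.lstsq(np.c_[d1,-d2],o2-o1,rcond=None)[0]; a=o1+t[0]*d1;b=o2+t[1]*d2
    return np.round(inv((a+b)/2),1),round(np.linalg.norm(a-b),1)
print("far -y corner",tri((406,231),(330,127)));print("near -y corner",tri((420,345),(283,192)))
for h,k in((85,43),):
  A=cv2.resize(s["color"],None,fx=4,fy=4,interpolation=cv2.INTER_CUBIC)
print(proj(s,tf((0,140,40))))
E
python3 - <<'E'
import cv2
a=cv2.imread("pics/top0.png")[180:250,195:300]; cv2.imwrite("pics/tz.png",cv2.resize(a,None,fx=7.6,fy=7.6,interpolation=cv2.INTER_NEAREST))
a=cv2.imread("pics/scene0.png")[170:240,200:300]; cv2.imwrite("pics/sz.png",cv2.resize(a,None,fx=8,fy=8,interpolation=cv2.INTER_NEAREST))
E
```

```text
plate top ends [14.4 35.9 85. ] [-42.8  42.1  85. ]
block ends [67.3 39.4 43. ] [-51.5  42.9  43. ]
net push [-14.16563286  27.15939061  65.        ]
scene plate [-49.3  38.5  85. ] [14.8 39.4 85. ]
bracket scene [49.5 32.4 45. ] [71.1 -6.  45. ]
bracket top [75.  13.6 45. ] [45.5 -7.3 45. ]
far -y corner (array([10.5, 32.5, 88.5]), np.float64(5.9))
near -y corner (array([-41.1,  34.7,  75.5]), np.float64(5.7))
[205.14144408 194.07326553]
```

View pics/tz.png

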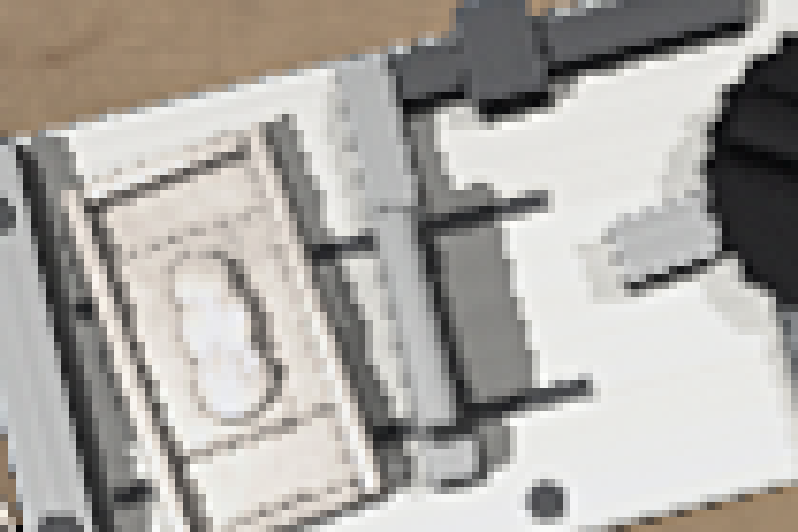

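View pics/sz.png

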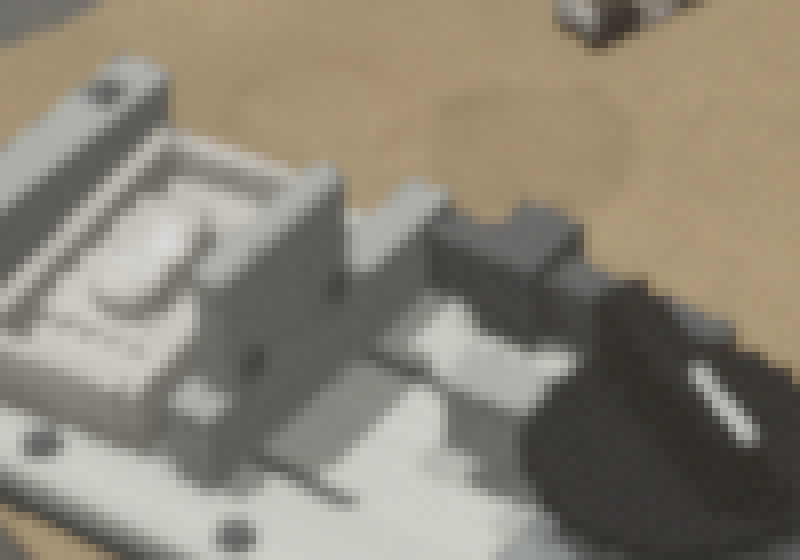

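Request:
move_arm([
  [[-0.015,0,0.018,0,0,0],[-0.015,0,0.018,0,0,0],[-0.015,0,0.018,0,0,0]],
])

```text
clock: 4.88
eef_pos: [582.6, 201.3, 77.0]
tool_rot: [-3.141, -0.002, 0.243]
force: [0.2, -0.4, 0.3]
width: -0.1
```

```bash
python3 - <<'E'
from h import *
dump()
i=get_image("scene"); a=i["color"]
sl=np.s_[150:225,210:300]
A=cv2.resize(a[sl],None,fx=8,fy=8,interpolation=cv2.INTER_NEAREST)
for q,c in ((ctrl.read_state()["eef_pos"],(0,0,255)),(tf((52,-8,45)),(0,255,0)),(tf((0,-85,54)),(255,0,0)),(tf((-30,33,85)),(255,255,0)),(tf((-45,33,85)),(255,0,255)),(tf((15,33,85)),(255,0,255))):
    u=(proj(i,q)-[210,150]+.5)*8
    cv2.circle(A,tuple(int(v) for v in u),4,c,-1)
cv2.imwrite("pics/z3.png",A)
E
```

```text
t 4.875 fix [-13.7  -3.8  63. ] rot [-3.141e+00 -2.000e-03  2.430e-01] F [ 0.2 -0.4  0.3] Ffix [ 0.1 -0.4  0.3] T [ 0.04 -0.02 -0.03] w -0.1 q [-0.16  0.75 -0.36  1.72  0.36  0.74 -0.46]
```

View pics/z3.png

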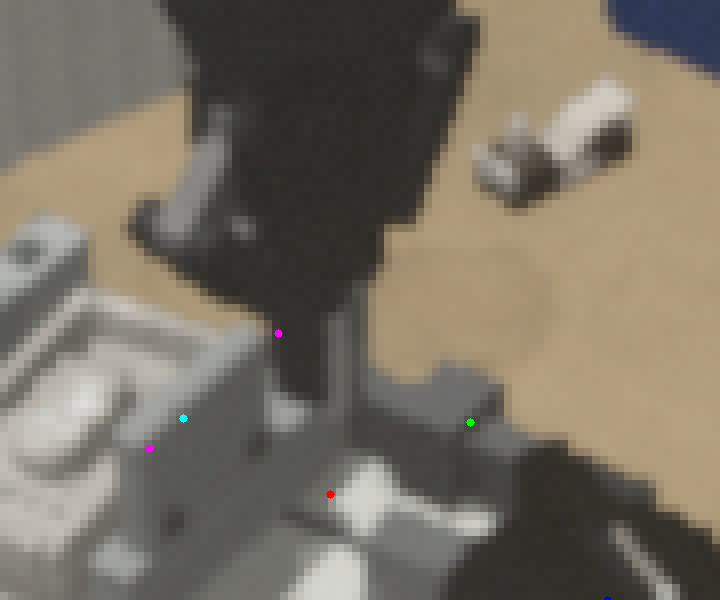

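Request:
move_arm([
  [[0,-0.01,0.006,0,0,0],[0,-0.012,0.012,0,0,0],[0,-0.015,0.012,0,0,0],[0,-0.018,0.012,0,0,0],[0,-0.021,0.012,0,0,0],[0,-0.024,0.012,0,0,0],[0,-0.024,0.012,0,0,0]],
])

```text
clock: 5.8
eef_pos: [575.6, 224.5, 64.2]
tool_rot: [-3.141, -0.0, 0.243]
force: [1.0, 0.2, 0.5]
width: -0.1
```

```bash
python3 - <<'E'
from h import *
dump()
i=get_image("scene"); a=i["color"]
sl=np.s_[150:225,210:300]
A=cv2.resize(a[sl],None,fx=8,fy=8,interpolation=cv2.INTER_NEAREST)
for q,c in ((ctrl.read_state()["eef_pos"],(0,0,255)),):
    u=(proj(i,q)-[210,150]+.5)*8
    cv2.circle(A,tuple(int(v) for v in u),4,c,-1)
cv2.imwrite("pics/z4.png",A)
E
```

```text
t 5.8 fix [-14.9  20.4  50.2] rot [-3.141 -0.     0.243] F [1.  0.2 0.5] Ffix [ 1.  -0.   0.5] T [-0.02  0.02  0.  ] w -0.1 q [-0.21  0.76 -0.35  1.72  0.36  0.72 -0.5 ]
```

View pics/z4.png

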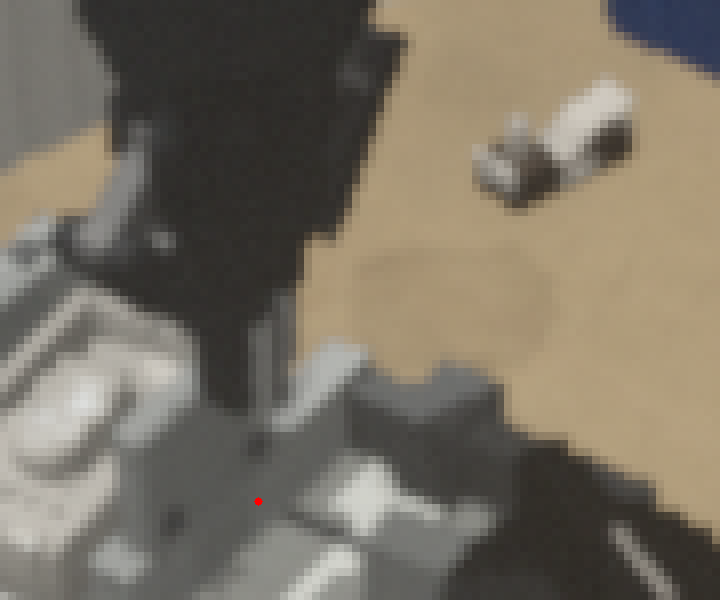

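Request:
move_arm([
  [[0,0,0.008,0,0,0],[0,-0.002,0.008,0,0,0],[0,-0.004,0.008,0,0,0],[0,-0.006,0.008,0,0,0],[0,-0.008,0.008,0,0,0],[0,-0.01,0.008,0,0,0],[0,-0.01,0.008,0,0,0]],
])

```text
clock: 6.72
eef_pos: [573.2, 233.8, 55.9]
tool_rot: [3.142, 0.0, 0.243]
force: [0.7, -2.6, -2.5]
width: -0.2
```

```bash
cat > z.py <<'E'
from h import *
import sys
dump()
i=get_image("scene"); a=i["color"]
sl=np.s_[150:225,190:290]
A=cv2.resize(a[sl],None,fx=8,fy=8,interpolation=cv2.INTER_NEAREST)
for q,c in ((ctrl.read_state()["eef_pos"],(0,0,255)),):
    u=(proj(i,q)-[190,150]+.5)*8
    cv2.circle(A,tuple(int(v) for v in u),4,c,-1)
cv2.imwrite(f"pics/{sys.argv[1]}.png",A)
E
python3 z.py z5
```

```text
t 6.725 fix [-15.   30.   41.9] rot [3.142 0.    0.243] F [ 0.7 -2.6 -2.5] Ffix [ 0.1 -2.7 -2.5] T [-0.54 -0.23 -0.01] w -0.2 q [-0.23  0.78 -0.34  1.72  0.37  0.71 -0.52]
```

View pics/z5.png

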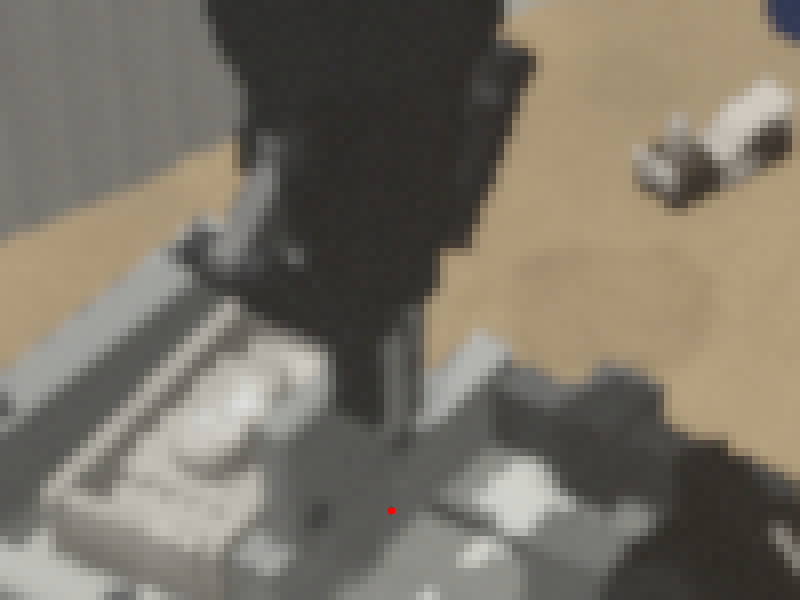

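Request:
move_arm([
  [[0,-0.002,0,0,0,0],[0,-0.004,0,0,0,0],[0,-0.006,0,0,0,0],[0,-0.008,0,0,0,0],[0,-0.01,0,0,0,0],[0,-0.012,0,0,0,0]],
])

```text
clock: 7.52
eef_pos: [570.3, 245.4, 56.0]
tool_rot: [3.141, 0.0, 0.243]
force: [1.6, -3.8, -2.3]
width: -0.1
```

```bash
python3 z.py z6
```

```text
t 7.525 fix [-15.1  42.   42. ] rot [3.141 0.    0.243] F [ 1.6 -3.8 -2.3] Ffix [ 0.6 -4.1 -2.3] T [-0.8  -0.28 -0.01] w -0.1 q [-0.25  0.78 -0.34  1.71  0.37  0.71 -0.53]
```

View pics/z6.png

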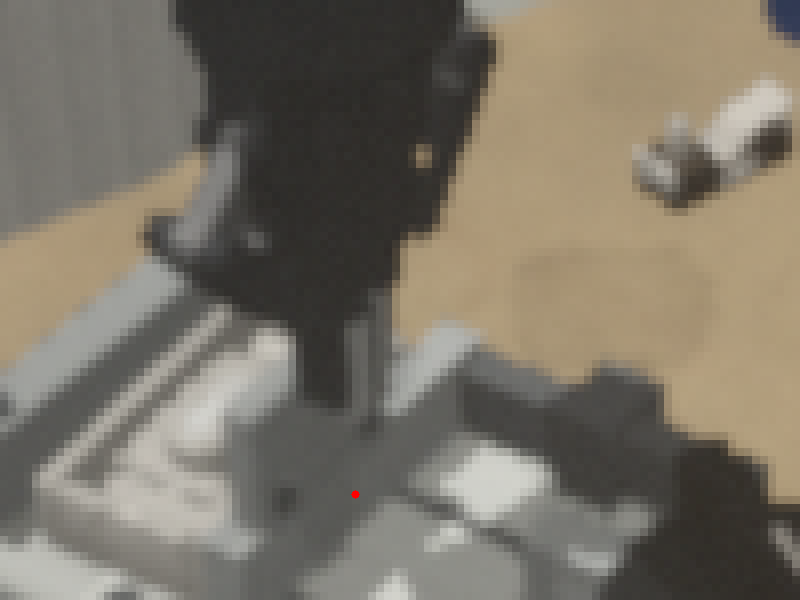

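Request:
move_arm([
  [[0,-0.002,0,0,0,0],[0,-0.004,0,0,0,0],[0,-0.006,0,0,0,0],[0,-0.008,0,0,0,0],[0,-0.008,0,0,0,0]],
])

```text
clock: 8.2
eef_pos: [568.2, 253.8, 56.0]
tool_rot: [-3.141, -0.0, 0.243]
force: [0.4, -3.7, -2.0]
width: -0.1
```

Request:
move_arm([
  [[0,-0.0015,0,0,0,0],[0,-0.003,0,0,0,0],[0,-0.0045,0,0,0,0]],
])

```text
clock: 8.57
eef_pos: [567.3, 257.4, 56.0]
tool_rot: [3.141, 0.0, 0.243]
force: [1.0, -4.2, -1.4]
width: -0.0
```

```bash
python3 z.py z7
```

```text
t 8.575 fix [-15.1  54.3  42. ] rot [3.141 0.    0.243] F [ 1.  -4.2 -1.4] Ffix [-0.1 -4.3 -1.4] T [-0.95 -0.17 -0.04] w -0.0 q [-0.27  0.78 -0.34  1.71  0.36  0.72 -0.55]
```

View pics/z7.png

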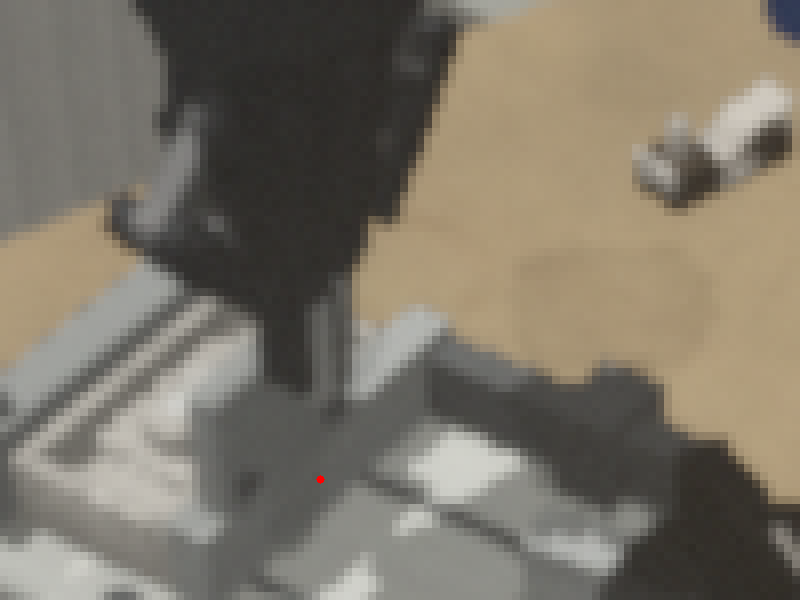

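Request:
move_arm([
  [[0,-0.001,0,0,0,0],[0,-0.002,0,0,0,0],[0,-0.003,0,0,0,0],[0,-0.003,0,0,0,0]],
])

```text
clock: 9.12
eef_pos: [567.0, 258.6, 56.0]
tool_rot: [3.139, 0.001, 0.242]
force: [1.0, -7.0, -0.5]
width: 0.2
```

Request:
move_arm([
  [[0,-0.001,0,0,0,0],[0,-0.002,0,0,0,0],[0,-0.002,0,0,0,0]],
])

```text
clock: 9.5
eef_pos: [567.0, 258.6, 56.0]
tool_rot: [3.137, 0.001, 0.241]
force: [1.6, -9.4, 0.3]
width: 0.1
```

```bash
python3 z.py z8
```

```text
t 9.5 fix [-15.1  55.6  42. ] rot [3.137e+00 1.000e-03 2.410e-01] F [ 1.6 -9.4  0.3] Ffix [-0.7 -9.5  0.3] T [-2.17 -0.37 -0.01] w 0.1 q [-0.27  0.78 -0.33  1.7   0.37  0.72 -0.56]
```

View pics/z8.png

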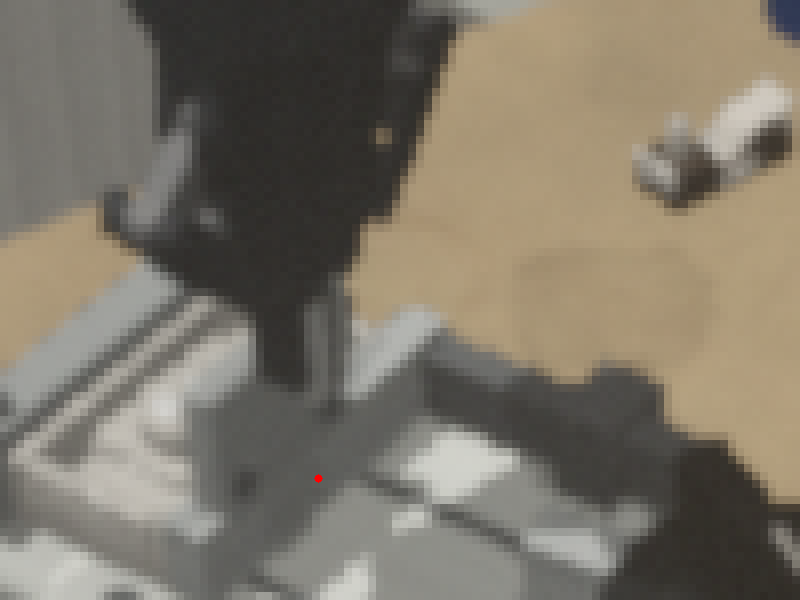

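Request:
move_arm([
  [[0,-0.001,0,0,0,0],[0,-0.002,0,0,0,0],[0,-0.003,0,0,0,0],[0,-0.004,0,0,0,0],[0,-0.005,0,0,0,0],[0,-0.006,0,0,0,0],[0,-0.006,0,0,0,0]],
])

```text
clock: 10.42
eef_pos: [566.9, 258.4, 56.1]
tool_rot: [3.129, 0.002, 0.238]
force: [3.5, -18.3, 4.6]
width: -0.0
```

```bash
python3 z.py z9
```

```text
t 10.425 fix [-15.2  55.4  42.1] rot [3.129e+00 2.000e-03 2.380e-01] F [  3.5 -18.3   4.6] Ffix [ -1.  -18.6   4.6] T [-3.99 -0.66  0.06] w -0.0 q [-0.28  0.78 -0.33  1.7   0.37  0.73 -0.56]
```

View pics/z9.png

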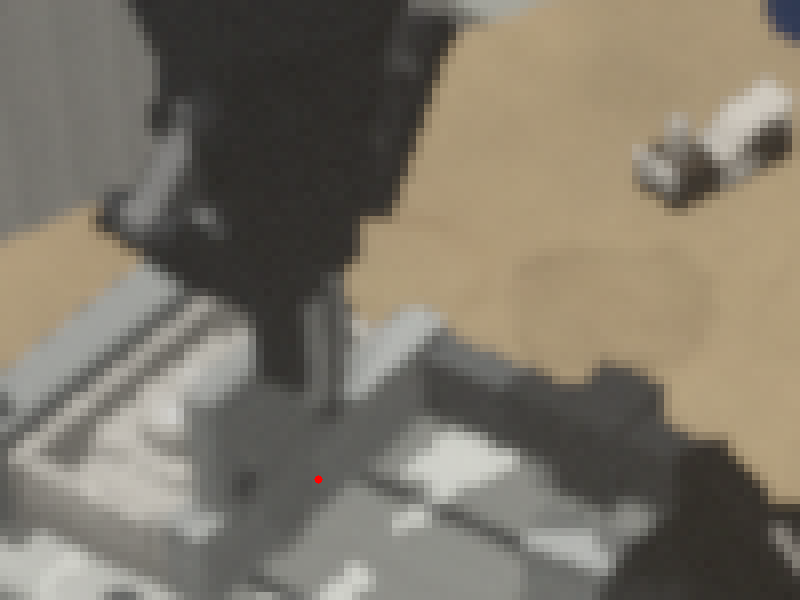

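Request:
move_arm([
  [[0,0.01,0,0,0,0],[0,0.03,-0.01,0,0,0],[0,0.05,-0.06,0,0,0],[0,0.08,-0.11,0,0,0],[0,0.11,-0.11,0,0,0.1]],
])

```text
clock: 11.1
eef_pos: [594.7, 165.2, 171.1]
tool_rot: [-3.136, -0.011, 0.142]
force: [1.0, 0.3, 0.2]
width: 0.2
```

Request:
move_arm([
  [[0.008,0.026,0,0,0,0.2],[0.015,0.0405,0,0,0,0.35],[0.015,0.0405,0,0,0,0.424],[0.015,0.0405,0,0,0,0.424],[0.015,0.0405,0,0,0,0.424]],
], jaw=0.5)

```text
clock: 11.72
eef_pos: [611.5, 124.8, 165.7]
tool_rot: [-3.141, 0.001, -0.279]
force: [-0.1, 0.2, 1.1]
width: 42.3
```

```bash
python3 - <<'E'
from h import *
dump()
for n in("top","scene"):
    i=get_image(n)
    a=cv2.resize(i["color"],None,fx=4,fy=4,interpolation=cv2.INTER_CUBIC)
    o=(150*4,130*4) if n=="top" else (160*4,140*4)
    u=(proj(i,ctrl.read_state()["eef_pos"])+.5)*4; cv2.circle(a,tuple(int(v) for v in u),4,(0,0,255),-1)
    cv2.imwrite(f"pics/b_{n}.png",a[o[1]:o[1]+560,o[0]:o[0]+800])
E
```

```text
t 11.725 fix [ -4.1 -85.  151.7] rot [-3.141e+00  1.000e-03 -2.790e-01] F [-0.1  0.2  1.1] Ffix [-0.   0.2  1.1] T [-0.01 -0.   -0.01] w 42.3 q [-0.08  0.63 -0.27  1.62  0.2   0.91 -0.7 ]
```

View pics/b_scene.png

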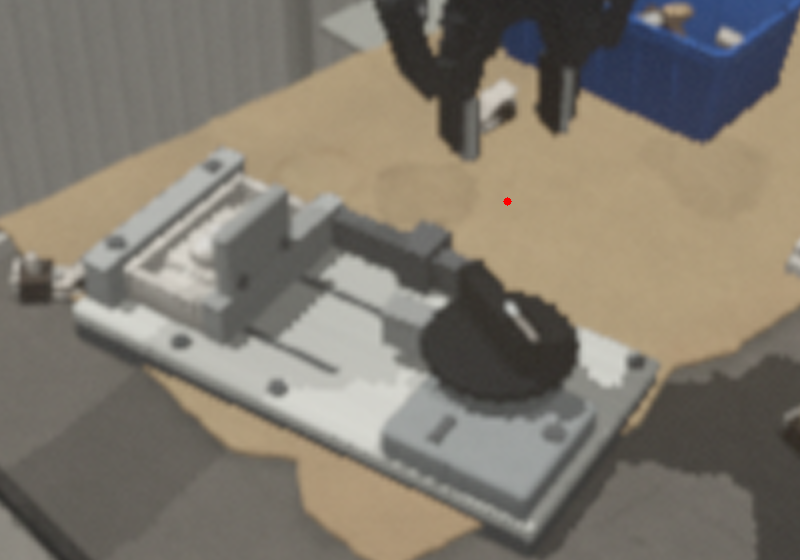

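View pics/b_top.png

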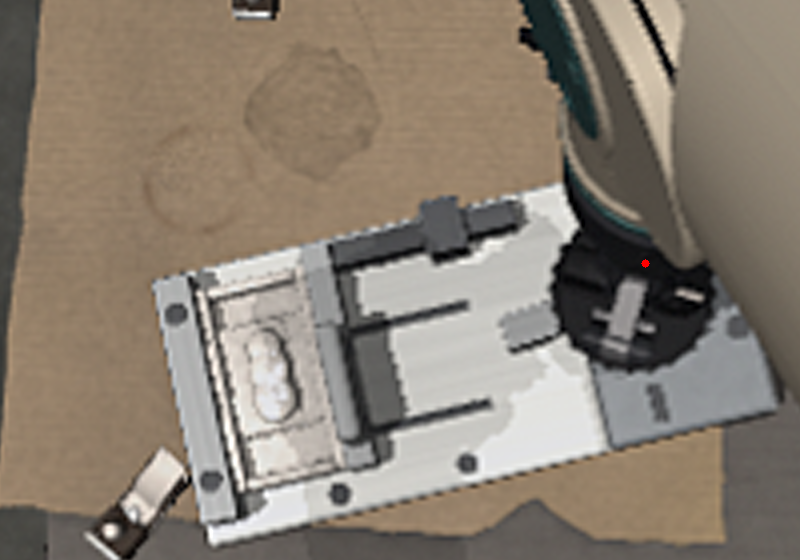

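```bash
python3 - <<'E'
from h import *
i=get_image("top");s=get_image("scene")
st=ctrl.read_state(); e=st["eef_pos"]; d=np.array([np.cos(-.279),np.sin(-.279),0]); dump()
for dz in(0,15,28,40):
  for k in(-35,-21,21,35):
    q=e+k*d+[0,0,dz]; print(dz,k,(proj(i,q)+.5)*4-[600,520],(proj(s,q)+.5)*4-[640,560])
for n,im,o in(("t",i,(270,175)),("s",s,(240,130))):
    a=im["color"][o[1]:o[1]+60,o[0]:o[0]+80]
    cv2.imwrite(f"pics/c_{n}.png",cv2.resize(a,None,fx=10,fy=10,interpolation=cv2.INTER_CUBIC))
E
```

```text
t 11.925 fix [ -4.1 -85.9 152. ] rot [-3.141  0.    -0.28 ] F [-0.  -0.4  0.1] Ffix [-0.1 -0.4  0.1] T [-0.01 -0.01 -0.02] w 42.9 q [-0.08  0.63 -0.27  1.62  0.2   0.91 -0.7 ]
0 -35 [625.73793954 335.81959375] [445.8820805  221.23725477]
0 -21 [634.20978974 306.7809673 ] [471.00821713 213.19507464]
0 21 [659.29325145 220.65800683] [544.43120394 189.69841642]
0 35 [667.5399402  192.29553083] [568.27158612 182.07035575]
15 -35 [626.7093595  330.64286972] [446.23435544 197.00852357]
15 -21 [635.3403092  301.05954142] [471.67772453 189.02600713]
15 21 [660.88645068 213.34785626] [546.00171174 165.71390948]
15 35 [669.28229934 184.47165992] [570.12624943 158.14906725]
28 -35 [627.58195808 325.9917958 ] [446.54706979 175.50354618]
28 -21 [636.35566477 295.91978242] [472.27166881 167.57764688]
28 21 [662.31662902 206.78385446] [547.3938573  144.44001221]
28 35 [670.84609057 177.44751871] [571.7699545 136.9347217]
40 -35 [628.41407186 321.55565442] [446.84204164 155.2211645 ]
40 -21 [637.32377227 291.01816784] [472.83158941 147.35181503]
40 21 [663.67961215 200.52662519] [548.70530092 124.38788546]
40 35 [672.33615599 170.75267415] [573.31809592 116.94171742]
```

View pics/c_t.png

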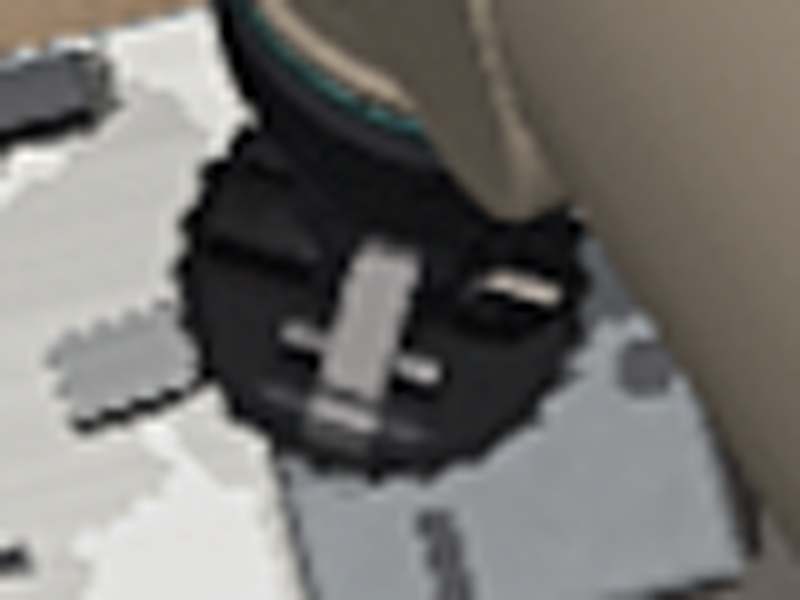

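View pics/c_s.png

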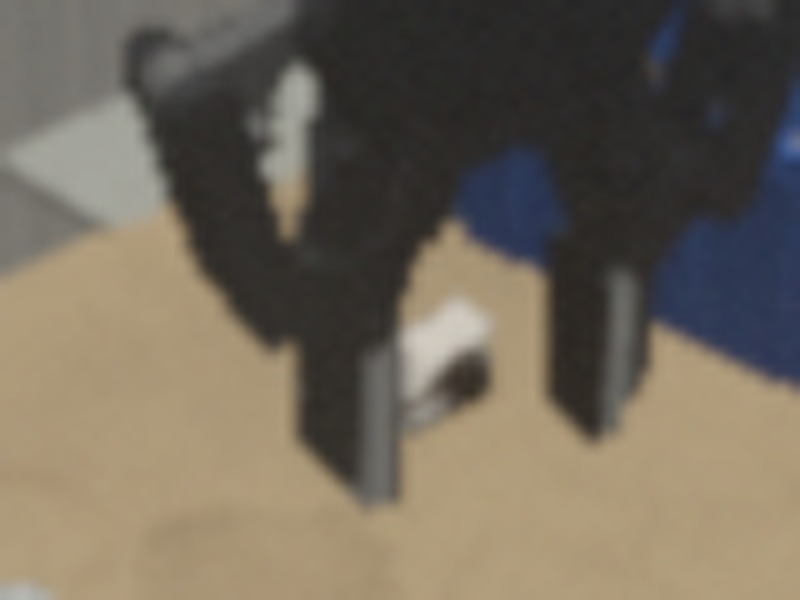

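Request:
move_arm([
  [[0.0035,-0.002,0.04,0,0,0],[0.0035,-0.002,0.075,0,0,0],[0.0035,-0.002,0.085,0,0,0],[0.0035,-0.002,0.09,0,0,0],[0.0035,-0.002,0.094,0,0,0],[0.0035,-0.002,0.094,0,0,0]],
])

```text
clock: 12.68
eef_pos: [616.3, 124.6, 72.8]
tool_rot: [-3.141, -0.001, -0.281]
force: [-0.4, -0.0, 0.4]
width: 42.7
```

```bash
cat > y.py <<'E'
from h import *
import sys
dump()
i=get_image("scene"); a=i["color"]
o=(240,160)
A=cv2.resize(a[o[1]:o[1]+75,o[0]:o[0]+90],None,fx=8,fy=8,interpolation=cv2.INTER_CUBIC)
u=(proj(i,ctrl.read_state()["eef_pos"])-o+.5)*8
cv2.circle(A,tuple(int(v) for v in u),4,(0,0,255),-1)
cv2.imwrite(f"pics/{sys.argv[1]}.png",A)
E
python3 y.py y1
```

```text
t 12.675 fix [  0.5 -86.3  58.8] rot [-3.141e+00 -1.000e-03 -2.810e-01] F [-0.4 -0.   0.4] Ffix [-0.4  0.1  0.4] T [ 0.   -0.    0.08] w 42.7 q [-0.1   0.75 -0.23  1.68  0.24  0.73 -0.74]
```

View pics/y1.png

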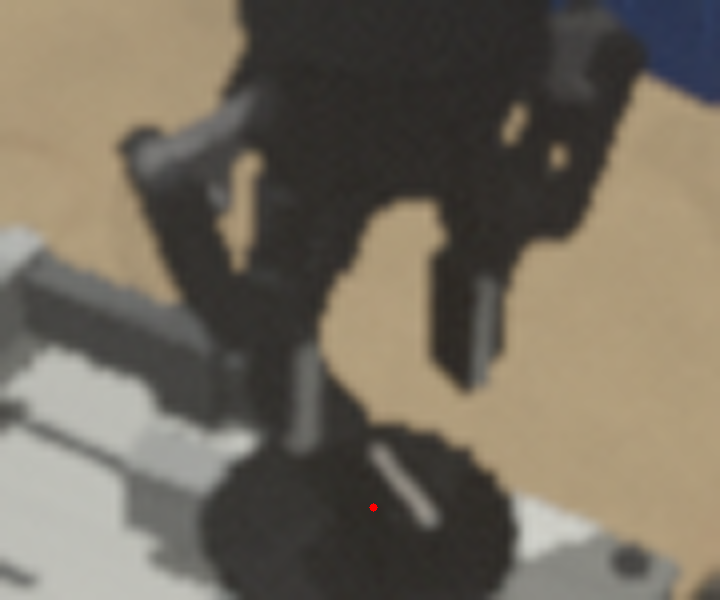

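Request:
move_arm([
  [[0,0,0.003,0,0,0],[0,0,0.006,0,0,0],[0,0,0.009,0,0,0],[0,0,0.012,0,0,0],[0,0,0.012,0,0,0]],
])

```text
clock: 13.35
eef_pos: [615.4, 124.4, 59.6]
tool_rot: [3.141, 0.001, -0.281]
force: [0.6, -0.2, 0.7]
width: 42.7
```

```bash
python3 y.py y2
```

```text
t 13.35 fix [ -0.3 -86.3  45.6] rot [ 3.141e+00  1.000e-03 -2.810e-01] F [ 0.6 -0.2  0.7] Ffix [ 0.5 -0.3  0.7] T [-0.01 -0.01 -0.08] w 42.7 q [-0.11  0.77 -0.23  1.69  0.24  0.71 -0.74]
```

View pics/y2.png

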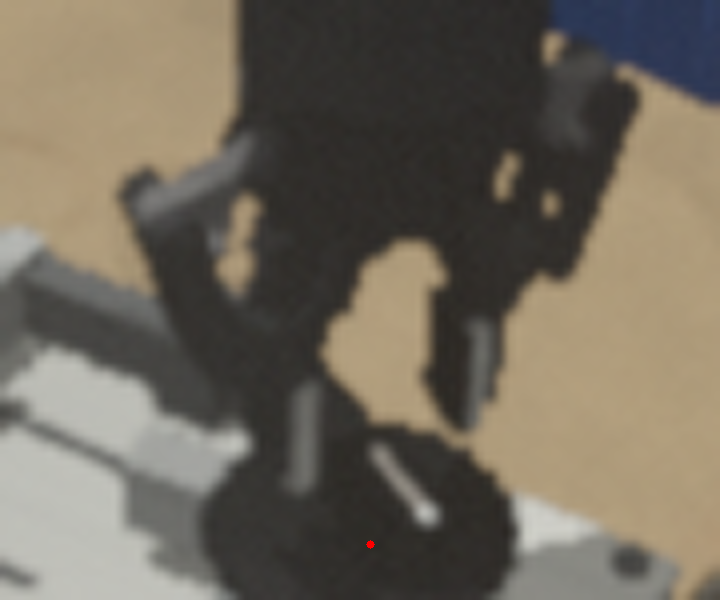

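Request:
move_arm([
  [[0,0,0.004,0,0,0],[0,0,0.008,0,0,0],[0,0,0.011,0,0,0],[0,0,0.013,0,0,0],[0,0,0.015,0,0,0],[0,0,0.015,0,0,0]],
])

```text
clock: 14.15
eef_pos: [615.6, 124.5, 44.9]
tool_rot: [3.142, 0.0, -0.281]
force: [-0.2, 0.2, 0.0]
width: 43.0
```

```bash
python3 y.py y3
```

```text
t 14.15 fix [ -0.1 -86.3  30.9] rot [ 3.142  0.    -0.281] F [-0.2  0.2  0. ] Ffix [-0.1  0.3  0. ] T [-0.03 -0.03 -0.04] w 43.0 q [-0.11  0.79 -0.22  1.7   0.25  0.68 -0.75]
```

View pics/y3.png

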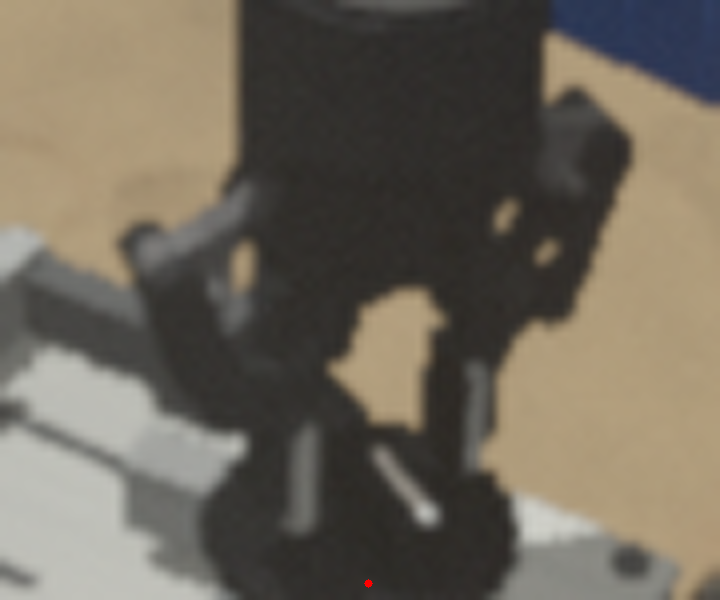

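Request:
move_arm([
  [[0,0,0.002,0,0,0],[0,0,0.004,0,0,0],[0,0,0.006,0,0,0],[0,0,0.006,0,0,0]],
])

```text
clock: 14.7
eef_pos: [615.6, 124.5, 38.8]
tool_rot: [3.141, 0.0, -0.281]
force: [0.2, 0.2, 0.8]
width: 43.0
```

Request:
move_arm([
  [[0,0,0.002,0,0,0],[0,0,0.003,0,0,0],[0,0,0.003,0,0,0]],
])

```text
clock: 15.08
eef_pos: [615.6, 124.5, 35.9]
tool_rot: [3.142, 0.0, -0.281]
force: [0.1, 0.2, 0.1]
width: 42.6
```

```bash
python3 y.py y4
```

```text
t 15.075 fix [ -0.2 -86.3  21.9] rot [ 3.142  0.    -0.281] F [0.1 0.2 0.1] Ffix [0.2 0.2 0.1] T [-0.04 -0.    0.08] w 42.6 q [-0.11  0.8  -0.22  1.7   0.25  0.67 -0.75]
```

View pics/y4.png

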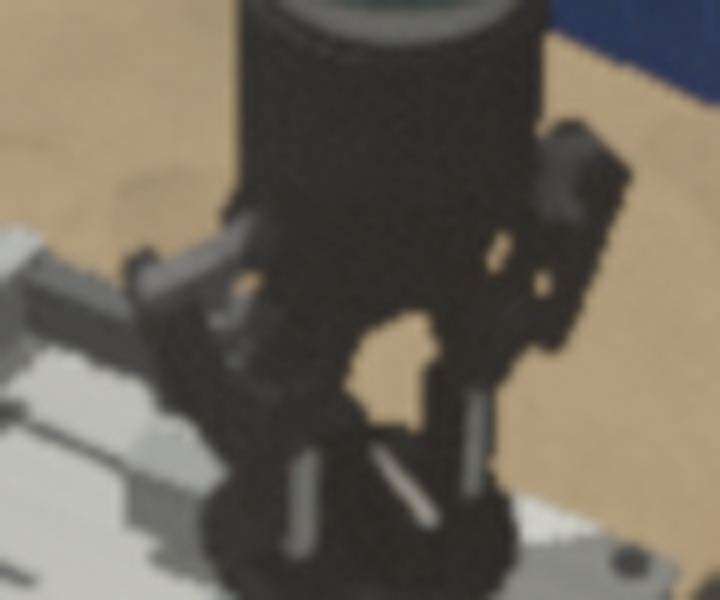

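```bash
python3 - <<'E'
from h import *
s=get_image("scene"); e=ctrl.read_state()["eef_pos"]; d=np.array([np.cos(-.281),np.sin(-.281),0]); t=np.array([np.sin(-.281),-np.cos(-.281),0])
for k in(-21,21):
  for w in(-11,11):
    for h in (54,60):
      q=e+k*d+w*t; q[2]=14+h; print(k,w,h,np.round((proj(s,q)-[240,160]+.5)*8))
E
```

```text
-21 -11 54 [284. 521.]
-21 -11 60 [284. 505.]
-21 11 54 [323. 572.]
-21 11 60 [323. 555.]
21 -11 54 [419. 474.]
21 -11 60 [420. 458.]
21 11 54 [459. 523.]
21 11 60 [461. 506.]
```

Request:
move_arm([
  [[0,0,-0.004,0,0,0],[0,0,-0.004,0,0,0],[0,0,-0.004,0,0,0],[0,0,-0.004,0,0,0],[0,0,-0.004,0,0,0]],
], jaw=0)

```text
clock: 15.8
eef_pos: [616.0, 124.7, 40.3]
tool_rot: [-3.141, -0.001, -0.281]
force: [-1.5, 0.1, 5.5]
width: 14.8
```

```bash
python3 y.py y5
```

```text
t 15.8 fix [  0.2 -86.2  26.3] rot [-3.141e+00 -1.000e-03 -2.810e-01] F [-1.5  0.1  5.5] Ffix [-1.4  0.4  5.5] T [0.06 0.13 0.01] w 14.8 q [-0.11  0.8  -0.22  1.7   0.25  0.67 -0.75]
```

View pics/y5.png

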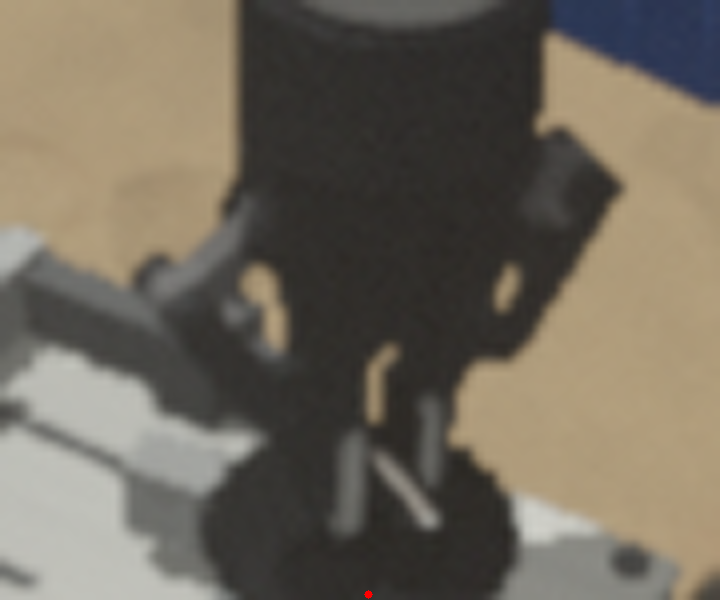

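Request:
move_arm([
  [[0,0,0.003,0,0,0],[0,0,0.006,0,0,0],[0,0,0.009,0,0,0],[0,0,0.012,0,0,0],[0,0,0.014,0,0,0],[0,0,0.014,0,0,0]],
])

```text
clock: 16.6
eef_pos: [616.5, 124.8, 30.6]
tool_rot: [-3.141, -0.002, -0.281]
force: [-8.7, -2.5, 35.5]
width: 14.6
```

```bash
python3 y.py y6
```

```text
t 16.6 fix [  0.8 -86.2  16.6] rot [-3.141e+00 -2.000e-03 -2.810e-01] F [-8.7 -2.5 35.5] Ffix [-9.  -0.3 35.5] T [-0.41  2.19  0.  ] w 14.6 q [-0.12  0.81 -0.21  1.7   0.26  0.65 -0.75]
```

Request:
move_arm([
  [[0,0,-0.003,0,0,0],[0,0,-0.003,0,0,0.05],[0,0,-0.003,0,0,0.15],[0,0,-0.003,0,0,0.25],[0,0,-0.003,0,0,0.35]],
])

```text
clock: 17.27
eef_pos: [615.3, 125.1, 30.8]
tool_rot: [-3.141, 0.001, -0.634]
force: [-5.1, -0.3, 17.5]
width: 14.5
```

```bash
python3 y.py y7
```

```text
t 17.275 fix [ -0.3 -85.6  16.8] rot [-3.141e+00  1.000e-03 -6.340e-01] F [-5.1 -0.3 17.5] Ffix [-5.   0.9 17.5] T [0.08 1.37 0.11] w 14.5 q [-0.17  0.8  -0.12  1.71  0.15  0.64 -1.01]
```

View pics/y7.png

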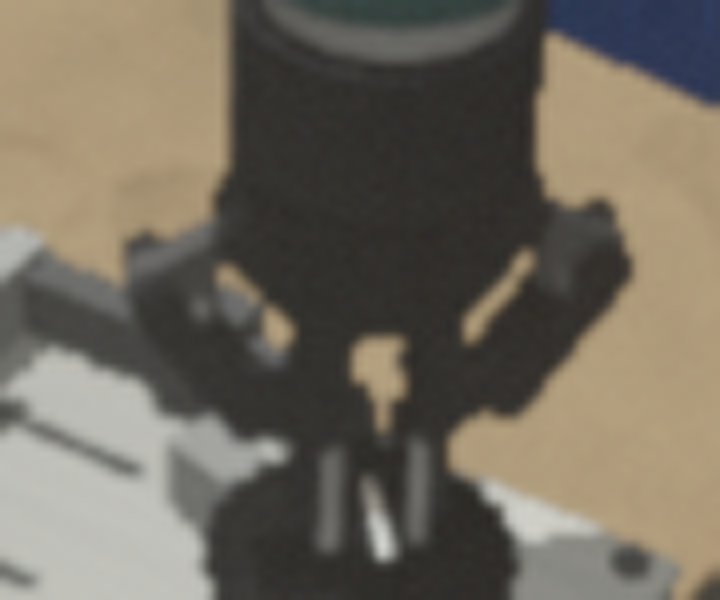

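Request:
move_arm([
  [[0,0,0,0,0,0.1],[0,0,0,0,0,0.2],[0,0,0,0,0,0.3],[0,0,0,0,0,0.4],[0,0,0,0,0,0.5],[0,0,0,0,0,0.6],[0,0,0,0,0,0.697],[0,0,0,0,0,0.697]],
])

```text
clock: 18.32
eef_pos: [614.2, 126.7, 30.8]
tool_rot: [3.14, 0.002, -1.327]
force: [-7.8, 2.6, 18.7]
width: 14.6
```

```bash
python3 y.py y8
```

```text
t 18.325 fix [ -1.  -83.8  16.8] rot [ 3.140e+00  2.000e-03 -1.327e+00] F [-7.8  2.6 18.7] Ffix [-7.   4.4 18.7] T [0.59 1.68 0.01] w 14.6 q [-0.29  0.8   0.06  1.71 -0.08  0.63 -1.5 ]
```

View pics/y8.png

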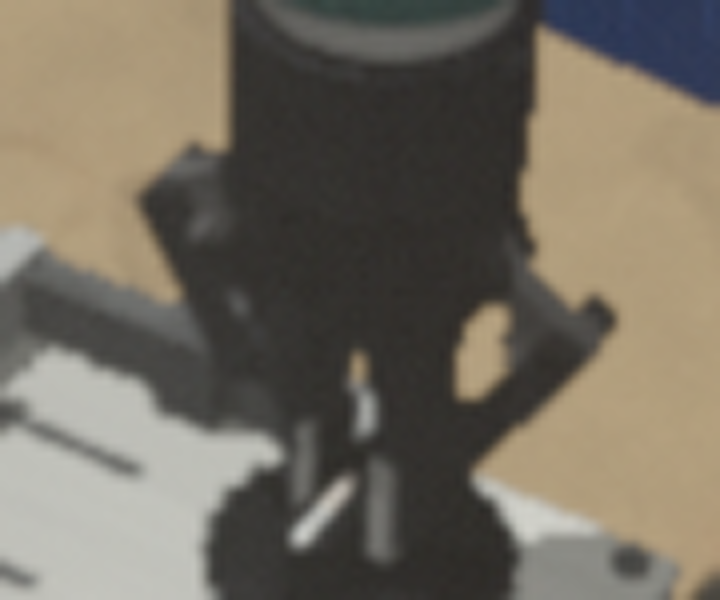

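Request:
move_arm([
  [[0,0,-0.003,0,0,0],[0,0,-0.006,0,0,0],[0,0,-0.009,0,0,0],[0,0,-0.011,0,0,0],[0,0,-0.011,0,0,0]],
])

```text
clock: 19.0
eef_pos: [613.9, 126.6, 39.8]
tool_rot: [3.139, 0.003, -1.327]
force: [-3.0, 2.6, 4.4]
width: 14.6
```

```bash
python3 y.py y9
```

```text
t 19.0 fix [ -1.3 -83.9  25.8] rot [ 3.139e+00  3.000e-03 -1.327e+00] F [-3.   2.6  4.4] Ffix [-2.3  3.2  4.4] T [ 0.83  0.82 -0.06] w 14.6 q [-0.29  0.79  0.06  1.71 -0.08  0.65 -1.5 ]
```

View pics/y9.png

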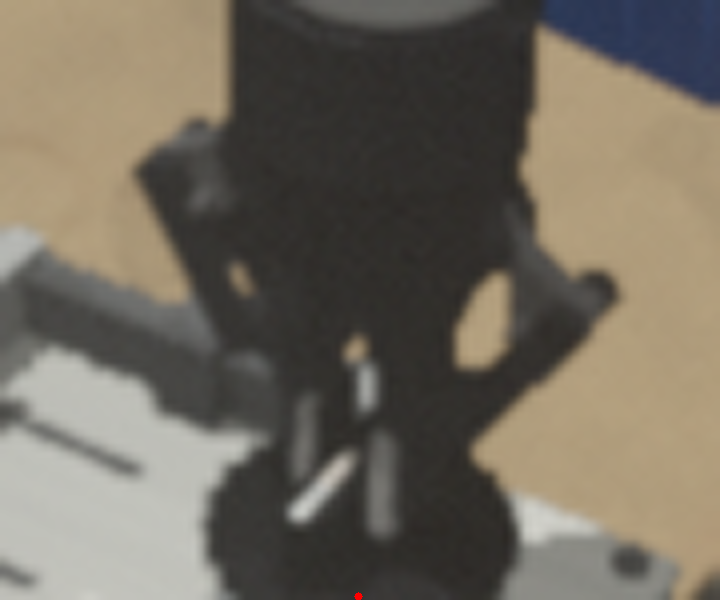

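Request:
move_arm([
  [[0,0,0,0,0,0],[0,0,0,0,0,0],[0,0,0,0,0,0],[0,0,-0.01,0,0,0],[0,0,-0.05,0,0,0],[0,0,-0.11,0,0,0],[0,0,-0.15,0,0,0],[0,0,-0.15,0,0,0]],
], jaw=0.5)

```text
clock: 20.05
eef_pos: [618.6, 124.9, 194.8]
tool_rot: [-3.133, -0.0, -1.328]
force: [0.4, -0.4, -0.4]
width: 42.6
```

```bash
python3 - <<'E'
from h import *
dump()
print(row([480,-150,200],-1.328))
E
```

```text
t 20.05 fix [  2.9 -86.7 180.8] rot [-3.133 -0.    -1.328] F [ 0.4 -0.4 -0.4] Ffix [ 0.3 -0.5 -0.4] T [-0.    0.01 -0.  ] w 42.6 q [-0.3   0.6   0.09  1.59 -0.06  0.95 -1.52]
[0.2335, 0.2005, -0.0069, -0.0089, -0.0003, -0.0003]
```

Request:
move_arm([
  [[0.05,0.04,-0.03,0,0,0],[0.11,0.08,-0.03,0,0,0],[0.17,0.12,-0.03,0,0,0],[0.22,0.16,-0.03,0,0,0],[0.24,0.16,-0.03,0,0,0],[0.24,0.16,-0.03,0,0,0]],
])

```text
clock: 20.8
eef_pos: [516.2, -152.0, 219.7]
tool_rot: [3.14, -0.002, -1.336]
force: [0.7, 0.9, -0.2]
width: 43.3
```

```bash
python3 - <<'E'
from h import *
dump()
for n in("top","scene"):
    i=get_image(n)
    a=cv2.resize(i["color"],None,fx=4,fy=4,interpolation=cv2.INTER_CUBIC)
    o=(150*4,130*4) if n=="top" else (160*4,140*4)
    cv2.imwrite(f"pics/f_{n}.png",a[o[1]:o[1]+560,o[0]:o[0]+800])
    for t in("bar_top","dial_centre","lug_tip","tail_end","lock_mark","casting_mid","work_seat"):
        print(n,t,[(np.round(r["uv"],1).tolist(),round(r["score"],2)) for r in models.place_of(n,t)][:1])
E
```

```text
t 20.8 fix [-163.2 -330.7  205.7] rot [ 3.140e+00 -2.000e-03 -1.336e+00] F [ 0.7  0.9 -0.2] Ffix [ 0.8  0.7 -0.2] T [0.03 0.05 0.01] w 43.3 q [ 0.15  0.44  0.12  1.8  -0.06  0.9  -1.04]
top bar_top [([306.7, 199.2], 0.95)]
top dial_centre [([306.9, 199.9], 0.77)]
top lug_tip [([283.3, 182.1], 0.67)]
top tail_end [([275.9, 185.3], 0.74)]
top lock_mark [([312.5, 230.8], 0.6)]
top casting_mid [([221.3, 229.0], 0.94)]
top work_seat [([218.2, 229.0], 0.71)]
scene bar_top [([283.5, 216.8], 0.56)]
scene dial_centre [([282.2, 224.9], 0.83)]
scene lug_tip [([281.6, 208.7], 0.87)]
scene tail_end [([279.5, 216.4], 0.72)]
scene lock_mark [([272.3, 247.1], 0.56)]
scene casting_mid [([216.2, 200.3], 0.79)]
scene work_seat [([215.7, 205.0], 0.88)]
```

View pics/f_scene.png

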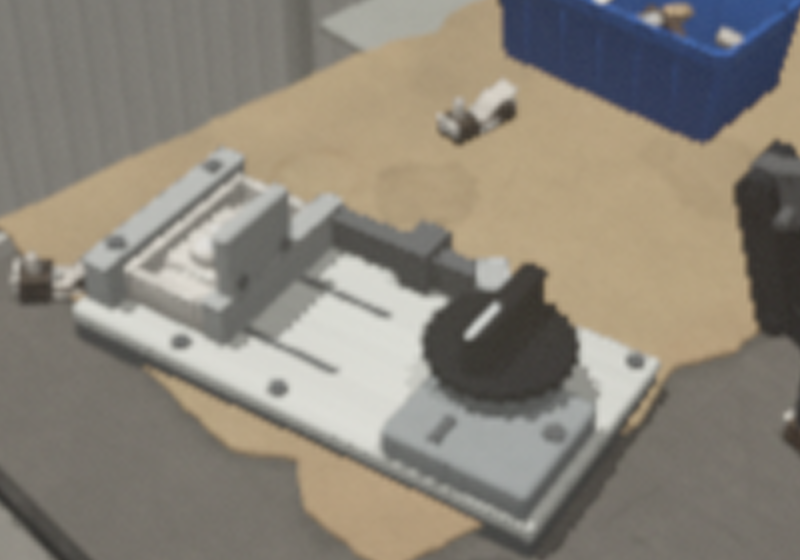

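View pics/f_top.png

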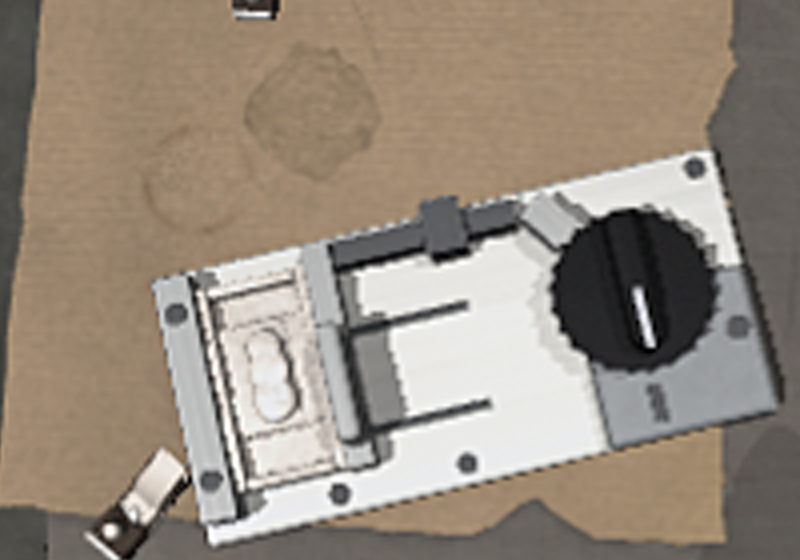

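```bash
python3 - <<'E'
from h import *
s=get_image("scene");t=get_image("top"); b=cv2.imread("pics/scene0.png")
for nm,im in(("start",b),("now",s["color"])):
    g=im.max(2)
    for c in(285,290,295,300): 
        col=g[225:250,c].astype(int); print(nm,c,225+int(np.argmax(np.diff(col))),col[8:20].tolist())
for n,im,(x0,y0,x1,y1) in(("top",t,(300,190,320,222)),("scene",s,(272,208,290,226))):
    g=im["color"].min(2)[y0:y1,x0:x1]; ys,xs=np.nonzero(g>130)
    W=np.array([inv(atz(im,(x+x0,y+y0),14+82))[:2] for x,y in zip(xs,ys)])
    u,_,v=np.linalg.svd(W-W.mean(0)); print(n,len(W),W.mean(0),"line angle deg from x",np.degrees(np.arctan2(v[0][1],v[0][0])))
E
```

```text
start 285 243 [56, 55, 56, 56, 57, 54, 52, 60, 73, 79, 85, 123]
start 290 243 [49, 54, 58, 57, 56, 50, 54, 66, 76, 79, 94, 127]
start 295 243 [51, 50, 53, 52, 52, 55, 68, 77, 87, 95, 105, 131]
start 300 241 [53, 61, 71, 80, 87, 93, 98, 100, 116, 139, 152, 153]
now 285 243 [61, 64, 66, 65, 66, 62, 57, 69, 84, 89, 96, 137]
now 290 243 [66, 64, 66, 64, 64, 62, 62, 69, 85, 90, 105, 141]
now 295 242 [64, 66, 64, 62, 59, 65, 79, 89, 97, 110, 134, 157]
now 300 241 [60, 70, 83, 91, 96, 106, 109, 111, 128, 153, 167, 167]
top 37 [-19.85466834 -84.95229872] line angle deg from x -171.123748303305
scene 56 [ -3.19451389 -75.75425011] line angle deg from x -160.38211427529245
```

```bash
python3 -c "
from cell import job
print(job.finish_job())"
```

```text
the job is handed in; nothing more can be done
None
```

The casting is clamped and the dial is locked. I handed the job in at about 21 s of the 45 s allowed, with the gripper clear of everything.

**What I did:** I pushed the sliding jaw home until it stopped, reaching about 18 N against the stop. I then gripped the dial bar, pressed it in the full 10 mm, turned it 60° clockwise, let it rise and released it.

**Last checks:**
- **Casting:** it sits square against the fixed jaw in both camera views.
- **Dial:** the nose points at the bar mark and the lug lies behind the tail bar end. The skirt's lower edge is at the same pixel rows as before the press, within one pixel, so the dial is back up.
- **Blocks:** I went near none of them, and the two in the close-up views look unmoved. I did not check the third after the move.

**Checks that disagreed:**
- **Fingertip height:** in the scene images the fingertips stood about 28 mm higher than the reported TCP with the fingers shut, and more when half open. I confirmed this by finding no contact on the way down, and worked from the picture.
- **Press force:** the force peaked at about 35 N while pressing the dial, more than needed, so I backed off before turning.
- **Dial angle:** the automatic fit of the white line was 9° off in the top view and 20° off in the scene view. The line is only a few pixels long. Reading the top view by eye gave about 3° off. The dial also rose fully, which it does only near the locked notch.

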